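# Hang the check-sheet clipboards on one hook, largest first

## Task

Tidy the kitchen office desk: the large maroon clipboard already hangs on the steel hook. Hang the medium maroon clipboard on the hook in front of it, then the small maroon one in front of that, each by its handle with its paper facing out towards the hook's tip, and let go so that all three hang still and straight, largest at the back.

Things in the scene. Friction and masses are not known exactly. Their poses are not given: they have to be found in the camera images.
- hook_root (a point): Steel hook on a fixed desk stand, at the arm's root. A level round arm, 10 mm thick, its axis 215 mm above the desk, runs 125 mm along -x (roughly to the robot), then turns up 45 deg; the tip ends 143 mm out, its top 19 mm above the axis. x points to the post, z up. The 18 mm post's face is 4 mm out and no higher than the arm. Base plate 130 mm wide, 12 mm thick, to 140 mm out.
- large_board_grip (a point): Maroon clipboard 150 wide, 140 high, 6 mm thick, 0.22 kg, already hung about 28 mm out on the hook. -x: front with paper; y: width; z: up. All boards carry the same D-handle on the top edge: 52 wide, 10 thick, eye 36 wide x 50 high under an 18 mm high top bar. Point: centre of that bar, 9 mm above the eye; hung, it is 14 mm above the arm's axis.
- medium_board_grip (a point): Maroon clipboard 104 wide, 85 high, 6 mm thick, 0.12 kg. Point (centre of handle bar, 144 mm above lower edge), handle and axes as on the large one; pinch the bar across its 52 mm width (along y) to leave the eye open. Starts upright and loose in a black stand 70 x 86 x 33 mm, slot 8.6 wide, 25 mm deep, floor 8 mm above the desk; lifts straight out.
- small_board_grip (a point): Maroon clipboard 76 wide, 60 high, 6 mm thick, 0.08 kg. Point (centre of handle bar, 119 mm above lower edge), handle, axes, stand and grasp as for the medium one. A third such stand holds a grey clipboard 90 wide, its top 150 mm above the desk, not part of the job. The three stands' places are shuffled; carry boards with the lower edge over 155 mm up.

How it is judged:
On the way, in this order (a step that is already met when the one before it is completed fails the run):
1. the medium board hangs released on the hook in front of the large one, before the small one is hung (x of large_board_grip in the frame of hook_root between -0.128 and -0.008 m and y of large_board_grip in the frame of hook_root between -0.02 and 0.02 m and z of large_board_grip in the frame of hook_root between 0.004 and 0.026 m and angle between each of large_board_grip, medium_board_grip's own z axis and vertical below 0.26 rad and x of medium_board_grip in the frame of hook_root between -0.128 and -0.008 m and y of medium_board_grip in the frame of hook_root between -0.02 and 0.02 m and z of medium_board_grip in the frame of hook_root between 0.004 and 0.026 m and x of medium_board_grip in the frame of large_board_grip below -0.006 m and x of large_board_grip in the frame of medium_board_grip above 0.006 m and contact force between medium_board and the fingers below 0.05 N and not (x of small_board_grip in the frame of hook_root between -0.128 and -0.008 m and y of small_board_grip in the frame of hook_root between -0.02 and 0.02 m and z of small_board_grip in the frame of hook_root between 0.004 and 0.026 m and angle between small_board_grip's own z axis and vertical below 0.26 rad)), for 0.2 s.
2. the small board hangs released on the hook in front of the medium one (x of medium_board_grip in the frame of hook_root between -0.128 and -0.008 m and y of medium_board_grip in the frame of hook_root between -0.02 and 0.02 m and z of medium_board_grip in the frame of hook_root between 0.004 and 0.026 m and angle between each of medium_board_grip, small_board_grip's own z axis and vertical below 0.26 rad and x of small_board_grip in the frame of hook_root between -0.128 and -0.008 m and y of small_board_grip in the frame of hook_root between -0.02 and 0.02 m and z of small_board_grip in the frame of hook_root between 0.004 and 0.026 m and x of small_board_grip in the frame of medium_board_grip below -0.006 m and x of medium_board_grip in the frame of small_board_grip above 0.006 m and contact force between small_board and the fingers below 0.05 N), for 0.2 s.
At the end, for the whole second after the job is handed in: The three maroon boards hang still, upright within 15 degrees and released on the hook arm, papers outward: large at the back, medium, then small, each at least 6 mm before the last; handle centres within 20 mm of the arm sideways, 4 to 26 mm above and 8 to 128 mm out (x of large_board_grip in the frame of hook_root between -0.128 and -0.008 m and y of large_board_grip in the frame of hook_root between -0.02 and 0.02 m and z of large_board_grip in the frame of hook_root between 0.004 and 0.026 m and angle between each of large_board_grip, medium_board_grip, small_board_grip's own z axis and vertical below 0.26 rad and linear speed of each of large_board, medium_board, small_board below 0.08 m/s and x of medium_board_grip in the frame of hook_root between -0.128 and -0.008 m and y of medium_board_grip in the frame of hook_root between -0.02 and 0.02 m and z of medium_board_grip in the frame of hook_root between 0.004 and 0.026 m and x of small_board_grip in the frame of hook_root between -0.128 and -0.008 m and y of small_board_grip in the frame of hook_root between -0.02 and 0.02 m and z of small_board_grip in the frame of hook_root between 0.004 and 0.026 m and x of medium_board_grip in the frame of large_board_grip below -0.006 m and x of large_board_grip in the frame of medium_board_grip above 0.006 m and x of small_board_grip in the frame of medium_board_grip below -0.006 m and x of medium_board_grip in the frame of small_board_grip above 0.006 m); the robot touches nothing.
It also fails if it takes over 69 s, if anything falls off the work surface, if the arm or the gripper's body presses on something with over 40 N, if the wrist force passes 120 N, or if a joint passes its speed limit or range.

## Robot

A 6-joint arm with a two-finger parallel gripper is mounted at the origin on the work surface. World frame = base frame: x ahead of the robot, y to its left, z up, the work surface at z = 0. Lengths are in m, angles in rad, forces in N, time in s.
With the tool pointing down it reaches from about 0.35 to 0.975 m from the base axis. Payload 4.9 kg.
Tool frame: the origin (TCP) lies between the finger pads; the fingertips stand 25 mm ahead of it and the grasp point (between the pads) lies 6 mm ahead of it (ctrl.tip_reach is the distance from the TCP to the fingertips, in m); z points along the fingers, y is the direction in which the jaws open and shut (so a half turn about z gives the same grasp; the last joint's range is limited). The gripper opens to 85 mm and grips with 20 to 120 N. Pads are 22 mm wide; open, the fingers measure 114 mm over their backs; the gripper's body (76 mm by 85 mm) begins 54 mm behind the grasp point. The pads swing forward as they close: fully open they stand 13 mm farther back than shut.
Start: joints at [1.035, 0.053, 1.613, -0, 1.476, -0.119], TCP at [0.253, 0.571, 0.256] pointing down, gripper open.
Joint ranges: [-3.01, 3.01], [-1.01, 2.22], [0.06, 2.58], [-1.02, 4.17], [0.09, 2.62], [-3.14, 3.14]. Speed limits (rad/s): [2.57, 2.57, 3.14, 3.14, 3.14, 3.14].

## Interface

Orientations are given as a rotation vector (axis times angle).
In Python, from station import get_obs, get_image, camera_params, order, ctrl gives the robot as it stands.
- The arm moves only by the tool move_arm, never from a script. Its argument "deltas" is one flat list of numbers, 5 for each row, row after row: the opening, from -1 (shut) to 1 (fully open), so that 0 is half open, then the shift along the tool's x, y, z in m, then the turn about the tool's z in degrees. In form: [fingers, tx, ty, tz, turn, fingers, tx, ty, tz, turn, ...]. A call has 1 to 10 rows; each row is the pose to reach, as a shift and turn from the pose measured when the call began, along the tool's axes at that moment; what a row does not reach only later rows make up. A row lasts 1/10 s, in which the tool goes at most 50 mm and 8.59 degrees, less where a joint would pass 70% of its speed; a pose out of reach is approached as far as the arm can. A call with a gripper value outside its range is refused whole. The fingers move at their own pace and stop on an object; "force" is the grip in N (left out, the last holds). Time passes only in rows, so rows that repeat a pose let the fingers close. It gives the time, the measured TCP pose, the force and the opening at its end, in the units of the state.
- get_obs(): the state, without advancing time (a new reading comes with each control period).
- get_image(name): name is "scene" or "top"; returns the picture (384x512x3 uint8, red, green, blue); there is no depth.
- camera_params(name): a dict with "camera_matrix" (3x3 intrinsics, pixels), "extrinsics" (4x4, takes a point from camera to world coordinates). Camera axes: x right, y up, looking along -z (the intrinsics and any distortion apply to the point x, -y, -z); pixel columns grow to the right and rows downward; lengths in m; the calibration is good to about 2 mm. A picture is of the moment at which its call begins. camera_params takes no time and is no camera call.
- order.finish_job(): hands the job in, once; it reports no verdict.
The state is a dict: "t": time; "q": joint angles; "dq": joint speeds; "effort": joint torques, N m; "tool_pos": TCP position; "tool_rot": TCP orientation; "contact_force": force on the tool from outside, world axes, zero at the start; "wrist_torque": the same for the moment, N m; "opening": finger opening in m.
Only numpy, scipy, OpenCV 4.12 (cv2) and the standard library are available. Lean on these libraries where they do the work, as an engineer would, in place of code of your own. Each camera call takes 0.05 s, during which the arm holds its last target. There are 200 camera calls.

## Working session

There is one attempt and no reset: what is moved stays moved. The work goes in short steps, Python scripts to look and compute and a tool call to move; the robot and the scene stay as the last step left them, time stands still between calls to the robot, and variables do not carry over. Pictures are saved under pics/ and viewed, about 8 in all and at most 12, crops included, and the job is handed in when it is done.

Besides the shell and the picture viewer there is one more tool, called after "Call:" as name(argument=value, ...) on one line, values as JSON. move_arm: Moves the arm, as the interface text tells. Its arguments: {"type":"object","properties":{"deltas":{"type":"array"},"force":{"type":"number"}},"required":["deltas"]}

```bash
mkdir -p pics && ls
python3 - <<'E'
from station import *
import cv2, numpy as np
np.set_printoptions(precision=4,suppress=True)
o=get_obs(); print(o)
for n in("scene","top"):
    im=get_image(n); cv2.imwrite(f"pics/{n}0.png",im[:,:,::-1]); p=camera_params(n); print(n,p["camera_matrix"],p["extrinsics"],[k for k in p])
a=cv2.imread("pics/scene0.png");b=cv2.imread("pics/top0.png")
cv2.imwrite("pics/s1.png",cv2.resize(a,(800,600)));cv2.imwrite("pics/t1.png",cv2.resize(b,(800,600)))
E
```

```text
pics
{'t': 0.0, 'q': array([ 1.035 ,  0.0534,  1.6143, -0.    ,  1.476 , -0.119 ]), 'dq': array([ 0.0005, -0.0013,  0.0009, -0.0004,  0.0012, -0.0006]), 'effort': array([  0.0012, -39.3682, -37.0182,   0.    ,   0.0069,   0.    ]), 'tool_pos': array([0.2527, 0.571 , 0.255 ]), 'tool_rot': array([-0.6498, -3.073 ,  0.003 ]), 'contact_force': array([ 0.6662, -0.022 , -0.4925]), 'wrist_torque': array([-0.0027, -0.0276, -0.0401]), 'opening': 0.08523865189044362}
scene [[409.5995   0.     253.8996]
 [  0.     409.5995 196.5484]
 [  0.       0.       1.    ]] [[-0.8791 -0.3711  0.299   0.8278]
 [ 0.4762 -0.6582  0.5831  0.5255]
 [-0.0196  0.655   0.7553  0.943 ]
 [ 0.      0.      0.      1.    ]] ['camera_matrix', 'extrinsics']
top [[415.0277   0.     252.6459]
 [  0.     415.0277 186.4805]
 [  0.       0.       1.    ]] [[-0.0298  0.9942 -0.1035  0.451 ]
 [-0.9995 -0.0306 -0.0058 -0.0125]
 [-0.0089  0.1033  0.9946  1.0982]
 [ 0.      0.      0.      1.    ]] ['camera_matrix', 'extrinsics']
```

View pics/s1.png

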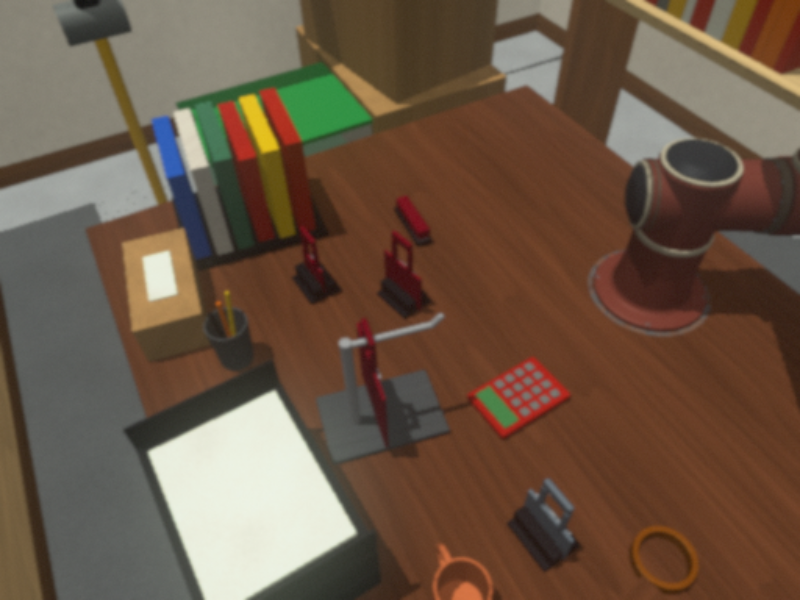

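View pics/t1.png

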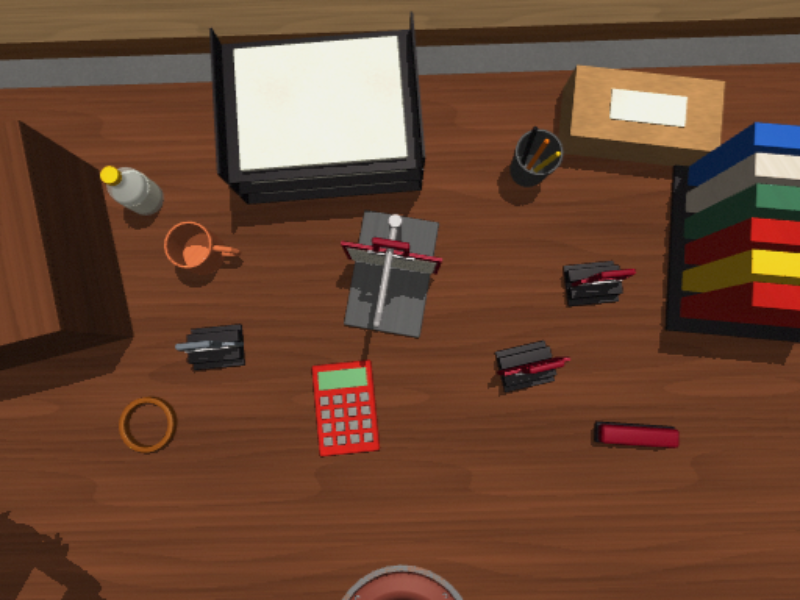

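The scene view (800 px wide) has the hook at about (345,343) to (440,318) and the large board at (375,390). The two maroon boards stand at (315,265) and (403,275), and the grey one is at (545,520). In the top view, the hook post is at (395,222) and its tip at (377,325). The maroon stands are at (595,282) and (530,365), and the nearer one looks like the medium board. I'll take zoomed crops to pick pixels.

Run:
```python
import cv2, numpy as np
a=cv2.imread("pics/scene0.png");b=cv2.imread("pics/top0.png")
def crop(im,x,y,w,h,s):
    c=cv2.resize(im[y:y+h,x:x+w],None,fx=s,fy=s,interpolation=cv2.INTER_CUBIC)
    for k in range(0,w,10): cv2.line(c,(k*s,0),(k*s,8 if k%50 else 16),(0,255,0),1); cv2.putText(c,str(x+k),(k*s,18),0,.3,(0,255,0)) 
    for k in range(0,h,10): cv2.line(c,(0,k*s),(8,k*s),(0,255,0),1); cv2.putText(c,str(y+k),(8,k*s+4),0,.3,(0,255,0))
    return c
top=np.hstack([crop(b,310,160,100,74,4),crop(b,215,135,100,74,4)])
bot=np.hstack([crop(a,185,140,100,74,4),crop(a,195,195,100,74,4)])
cv2.imwrite("pics/c1.png",np.vstack([top,bot]))
```

```text
(no output)
```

View pics/c1.png

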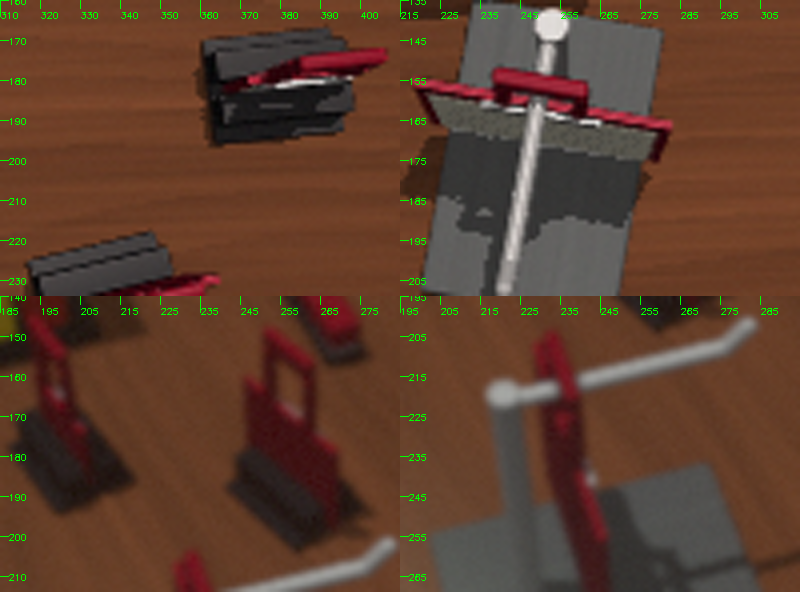

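The crops show paper on the robot side of both boards. In the top view the small board's bar runs from about (385,178) to (406,172). The hook's arm runs from (252,141) through about (241,207), and the large bar is at (250,156). In the scene view the medium bar runs from (252,150) to (263,156) and the small bar from (193,146) to (200,152). Next I'll extract the contours.

```bash
cat > h.py <<'E'
import cv2, numpy as np
from scipy.spatial.transform import Rotation as R
from station import *
np.set_printoptions(precision=4,suppress=True)
def ray(n,uv):
    p=camera_params(n);K=p["camera_matrix"];E=p["extrinsics"]
    d=np.linalg.solve(K,np.array([uv[0],uv[1],1.]));d[1:]*=-1
    return E[:3,3],E[:3,:3]@d
def onz(n,uv,z):
    o,d=ray(n,uv);return o+d*(z-o[2])/d[2]
def tri(uvs,uvt):
    (o1,d1),(o2,d2)=ray("scene",uvs),ray("top",uvt)
    s=np.linalg.lstsq(np.c_[d1,-d2],o2-o1,rcond=None)[0]
    a=o1+s[0]*d1;b=o2+s[1]*d2;return (a+b)/2,np.linalg.norm(a-b)
def delta(pos,yaw):
    """tool-frame shift/turn(deg) to grasp-point target pos; yaw = world angle of tool y (mod 180)"""
    o=get_obs();r=R.from_rotvec(o["tool_rot"]).as_matrix()
    s=r.T@(np.array(pos)+[0,0,.006]-o["tool_pos"])
    cy=np.arctan2(r[1,1],r[0,1]);t=-(np.degrees(yaw-cy)+90)%180-90
    print("grasp",o["tool_pos"]-[0,0,.006],"yaw",round(np.degrees(cy),1),"delta",s,"turn",round(t,2),"z",r[:,2],"t",o["t"],"q6",o["q"],"F",o["contact_force"],"open",round(o["opening"],4))
def pics(tag):
    for n in("scene","top"): cv2.imwrite(f"pics/{n}{tag}.png",get_image(n)[:,:,::-1])
def crop(im,x,y,w,h,s):
    c=cv2.resize(im[y:y+h,x:x+w],None,fx=s,fy=s,interpolation=cv2.INTER_CUBIC)
    for k in range(0,w,10): cv2.putText(c,str(x+k),(k*s,12),0,.3,(0,255,0)) 
    for k in range(0,h,10): cv2.putText(c,str(y+k),(0,k*s+4),0,.3,(0,255,0))
    return c
E
python3 - <<'E'
from h import *
for n in("scene","top"):
    im=cv2.imread(f"pics/{n}0.png").astype(int);B,G,Rr=im[...,0],im[...,1],im[...,2]
    m=((Rr>70)&(G<40)&(B>G+5)&(B<90)).astype(np.uint8)
    c,_=cv2.findContours(m,0,2)
    for k in c:
        if cv2.contourArea(k)>25: print(n,cv2.contourArea(k),cv2.approxPolyDP(k,1.2,True)[:,0].tolist())
# hook: light grey low-saturation
t=lambda u,z:onz("top",u,z)
print("post",t((252.5,141),.215),"arm",t((242,200),.22), "tip",t((240.5,208),.234))
for u,v in (((223,218),(252.5,141)),((282,203),(241,208))): print(tri(u,v))
a=cv2.imread("pics/top0.png")
cv2.imwrite("pics/c2.png",np.hstack([crop(a,310,160,100,95,4),crop(a,215,135,100,95,4)]))
E
```

```text
scene 34.5 [[233, 205], [232, 208], [230, 208], [231, 213], [233, 211], [236, 219], [238, 220]]
scene 118.5 [[255, 128], [264, 144], [268, 148], [271, 148], [271, 143], [259, 127]]
top 512.5 [[385, 273], [385, 282], [387, 283], [433, 285], [433, 275], [394, 272]]
top 81.0 [[362, 230], [360, 229], [354, 232], [339, 234], [339, 238], [359, 234]]
top 62.0 [[406, 174], [405, 172], [385, 174], [385, 179], [389, 178], [389, 176]]
top 73.5 [[238, 153], [242, 156], [261, 158], [260, 155], [243, 152]]
post [ 0.6419 -0.01    0.215 ] arm [0.5143 0.0161 0.22  ] tip [0.4967 0.0192 0.234 ]
(array([ 0.6365, -0.0082,  0.2264]), np.float64(0.006719434102537209))
(array([0.4968, 0.0188, 0.2238]), np.float64(0.0010525015662265682))
```

View pics/c2.png

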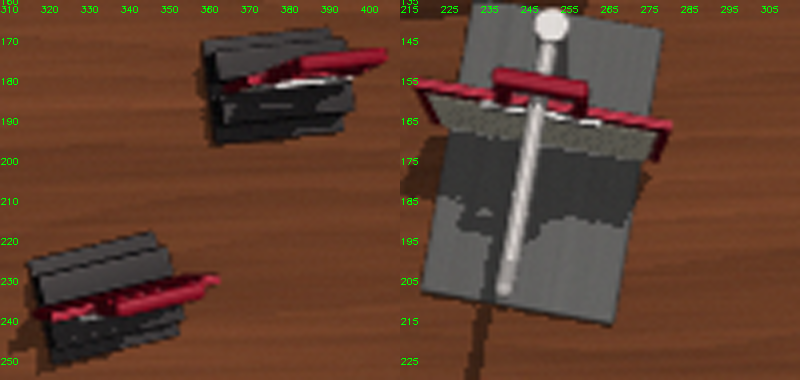

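The medium bar in the top view is centred near (350,234) and spans (339,236) to (362,230). The small bar is at (395,175), the large bar at (250,155), and the hook tip at (240.5,208). The base plate's front edge runs from (220.5,207) to (268,216).

Run:
```python
from h import *
def seg(a,b,z):
    A,B=onz("top",a,z),onz("top",b,z);d=A-B;return np.degrees(np.arctan2(d[1],d[0]))-90,np.linalg.norm(d),(A+B)/2
print("plate front",seg((221,207.5),(268,216),.012))
print("plate right",seg((268,216),(280.5,143),.012))
print("large",seg((238.5,153),(262,157.5),.237))
print("large board top",seg((220,157),(282,167),.170))
print("med",seg((339,236),(364.3,229.8),.158))
print("small",seg((385,176.5),(406.5,173.2),.133))
print("med stand",seg((317.5,226),(347,218.5),.033))
print("med stand front",seg((322,251),(355,243),.033))
print("small stand",seg((361,171.5),(392,168),.033), seg((363,196),(395,193),.033))
for a,b in (((258,153),(351,233.5)),((196.5,150),(396,175))): print(tri(a,b))
root=np.array([.6419,-.010]);
```

```text
plate front (np.float64(-11.966520200023396), np.float64(0.12498954874035197), array([0.4983, 0.0172, 0.012 ]))
plate right (np.float64(78.34458253595929), np.float64(0.19664591107346596), array([ 0.5817, -0.0638,  0.012 ]))
large (np.float64(-12.776951917870548), np.float64(0.05036455097459539), array([ 0.6068, -0.0044,  0.237 ]))
large board top (np.float64(-11.056159948337296), np.float64(0.14218837583659677), array([ 0.6034, -0.0049,  0.17  ]))
med (np.float64(11.930695010266689), np.float64(0.0587236276104382), array([ 0.4372, -0.2262,  0.158 ]))
small (np.float64(7.000988201391252), np.float64(0.05097497463624981), array([ 0.5685, -0.3421,  0.133 ]))
med stand (np.float64(12.452629507560957), np.float64(0.07794344710145193), array([ 0.4639, -0.2067,  0.033 ]))
med stand front (np.float64(11.767926510108751), np.float64(0.08639312137674576), array([ 0.4009, -0.2195,  0.033 ]))
small stand (np.float64(4.714937740144464), np.float64(0.0806939356064334), array([ 0.5955, -0.3275,  0.033 ])) (np.float64(3.6201195485879083), np.float64(0.08256761452183749), array([ 0.5312, -0.33  ,  0.033 ]))
(array([ 0.4321, -0.2228,  0.1545]), np.float64(0.009184859106355492))
(array([ 0.5675, -0.3427,  0.1312]), np.float64(0.0019232899782482156))
```

Both bar heights agree with the given dimensions, so medium and small are identified correctly. Hook yaw is about −11.6° and the root is about (0.637, −0.009). I'll start moving now.

Run:
```python
from h import *
delta([.40,.15,.33],np.radians(84));delta([.435,-.225,.24],np.radians(102))
```

```text
grasp [0.2528 0.571  0.2492] yaw 66.1 delta [-0.3051 -0.3255 -0.0803] turn -17.88 z [-0.0009 -0.0016 -1.    ] t 0.1 q6 [ 1.035   0.0533  1.6142  0.      1.476  -0.119 ] F [ 0.0046 -0.3737 -0.2777] open 0.0854
grasp [0.2528 0.571  0.2492] yaw 66.1 delta [-0.4889 -0.6541  0.0103] turn -35.88 z [-0.0009 -0.0016 -1.    ] t 0.1 q6 [ 1.035   0.0533  1.6142  0.      1.476  -0.119 ] F [ 0.0046 -0.3737 -0.2777] open 0.0854
```

Call:
move_arm(deltas=[1,-0.015,-0.016,-0.03,0,1,-0.04,-0.045,-0.05,-2,1,-0.07,-0.075,-0.07,-4,1,-0.1,-0.107,-0.08,-6,1,-0.13,-0.14,-0.08,-8,1,-0.165,-0.175,-0.08,-10,1,-0.2,-0.21,-0.08,-12,1,-0.235,-0.25,-0.08,-14,1,-0.27,-0.29,-0.08,-16,1,-0.305,-0.3255,-0.08,-18])

```text
t: 1.1
tool_pos: [0.3976, 0.1539, 0.3354]
tool_rot: [-0.158, -3.137, 0.002]
contact_force: [1.2, -0.4, 0.1]
opening: 0.0856
```

Run:
```python
from h import *
delta([.435,-.225,.24],np.radians(102))
```

```text
grasp [0.3976 0.1539 0.3294] yaw 84.2 delta [-0.0753 -0.3731  0.0899] turn -17.77 z [-0.0007 -0.0015 -1.    ] t 1.1 q6 [ 0.1953 -0.4792  1.9373 -0.0013  1.6845 -1.2749] F [ 1.2022 -0.4478  0.1155] open 0.0856
```

Call:
move_arm(deltas=[1,-0.0075,-0.037,0,-2,1,-0.015,-0.075,0,-4,1,-0.0225,-0.112,0,-6,1,-0.03,-0.15,0,-8,1,-0.0375,-0.187,0,-10,1,-0.045,-0.225,0.02,-12,1,-0.053,-0.265,0.045,-14,1,-0.062,-0.31,0.07,-16,1,-0.07,-0.345,0.085,-17.8,1,-0.0753,-0.373,0.09,-17.8])

```text
t: 2.1
tool_pos: [0.4336, -0.2263, 0.2427]
tool_rot: [0.327, -3.12, -0.003]
contact_force: [-0.1, 0.7, 0.0]
opening: 0.0855
```

Run:
```python
from h import *
delta([.435,-.225,.149],np.radians(102))
pics(1)
a=cv2.imread("pics/top1.png");b=cv2.imread("pics/scene1.png")
cv2.imwrite("pics/c3.png",np.hstack([crop(a,300,170,100,100,4),crop(b,210,110,100,100,4)]))
```

```text
grasp [ 0.4336 -0.2263  0.2367] yaw 102.0 delta [-0.002   0.0008  0.0877] turn -0.04 z [-0.0047  0.0012 -1.    ] t 2.1 q6 [-0.6323 -0.2701  1.9336 -0.0018  1.4826 -2.4117] F [-0.1236  0.7314  0.0273] open 0.0855
```

View pics/c3.png

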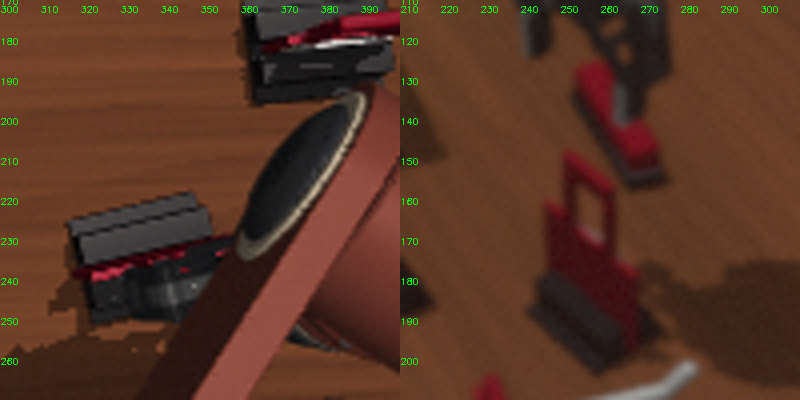

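The arm hides the bar in the top view. The scene view shows the fingers directly above the medium handle at (258,155), so I'll descend.

Call:
move_arm(deltas=[1,-0.002,0.001,0.015,0,1,-0.002,0.001,0.03,0,1,-0.002,0.001,0.045,0,1,-0.002,0.001,0.055,0,1,-0.002,0.001,0.065,0,1,-0.002,0.001,0.065,0])

```text
t: 2.8
tool_pos: [0.4347, -0.2247, 0.1768]
tool_rot: [0.323, -3.119, -0.004]
contact_force: [-0.1, -0.0, -0.4]
opening: 0.0857
```

Run:
```python
from h import *
delta([.435,-.225,.149],np.radians(102))
pics(2)
a=cv2.imread("pics/scene2.png")
cv2.imwrite("pics/c4.png",crop(a,210,110,100,100,5))
```

```text
grasp [ 0.4347 -0.2247  0.1708] yaw 101.8 delta [-0.0004 -0.0005  0.0218] turn -0.17 z [-0.0066  0.002  -1.    ] t 2.8 q6 [-0.6281 -0.2128  1.9984 -0.0023  1.3625 -2.4049] F [-0.0979 -0.0385 -0.3638] open 0.0857
```

View pics/c4.png

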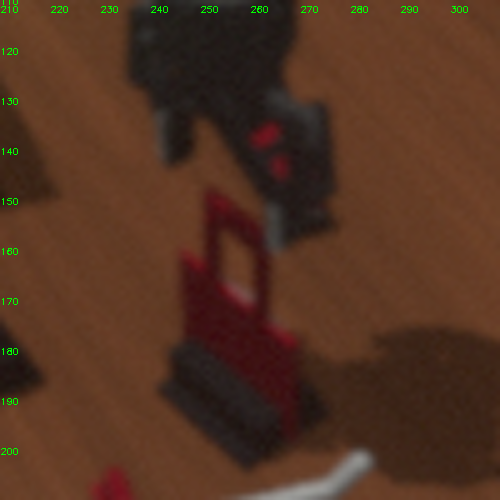

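The bar runs from (251,148) to (262,157) and lies between the fingertips at (244,142) and (267,158), in line with them. I'll descend and grip.

Call:
move_arm(deltas=[1,0,0,0.012,0,1,0,0,0.023,0,1,0,0,0.024,0,0.2,0,0,0.024,0,0.1,0,0,0.024,0,-0.2,0,0,0.024,0,-0.5,0,0,0.024,0,-0.5,0,0,0.024,0,-0.5,0,0,0.024,0], force=40)

```text
t: 3.8
tool_pos: [0.4357, -0.2256, 0.1553]
tool_rot: [0.323, -3.122, -0.0]
contact_force: [-0.0, 0.2, 2.1]
opening: 0.0514
```

Run:
```python
from h import *
delta([.435,-.225,.32],np.radians(102))
```

```text
grasp [ 0.4357 -0.2256  0.1493] yaw 101.8 delta [ 0.0011  0.0008 -0.1707] turn -0.19 z [-0.0034 -0.0002 -1.    ] t 3.8 q6 [-0.6285 -0.1888  2.0156 -0.0022  1.3174 -2.4049] F [-0.0382  0.1594  2.1396] open 0.0514
```

Gripped: the opening is 51 mm, matching the 52 mm bar. Now I'll lift straight out.

Call:
move_arm(deltas=[-0.5,0,0,-0.007,0,-0.5,0,0,-0.02,0,-0.5,0,0,-0.037,0,-0.5,0,0,-0.057,0,-0.5,0,0,-0.08,0,-0.5,0,0,-0.103,0,-0.5,0,0,-0.125,0,-0.5,0,0,-0.147,0,-0.5,0,0,-0.163,0,-0.5,0,0,-0.171,0], force=60)

```text
t: 4.8
tool_pos: [0.4367, -0.2259, 0.3288]
tool_rot: [0.323, -3.124, 0.003]
contact_force: [0.1, 0.4, -1.3]
opening: 0.0508
```

Run:
```python
from h import *
u=np.array([-np.cos(np.radians(11.6)),np.sin(np.radians(11.6))]);root=np.array([.637,-.009])
p=root+u*.19
print(p);delta([*p,.32],np.radians(90-11.6))
```

```text
[0.4509 0.0292]
grasp [ 0.4367 -0.2259  0.3228] yaw 101.8 delta [-0.0661  0.2468  0.0023] turn 23.41 z [-0.0007 -0.0022 -1.    ] t 4.8 q6 [-0.6278 -0.3058  1.8204 -0.0022  1.6263 -2.4049] F [ 0.149   0.4077 -1.2675] open 0.0508
```

Call:
move_arm(deltas=[-0.5,-0.003,0.01,0,1,-0.5,-0.009,0.034,0,3,-0.5,-0.017,0.065,0,6,-0.5,-0.026,0.097,0,9,-0.5,-0.036,0.133,0,12,-0.5,-0.045,0.167,0,15,-0.5,-0.053,0.197,0,18,-0.5,-0.06,0.223,0,21,-0.5,-0.064,0.24,0,23,-0.5,-0.066,0.247,0,23.4])

```text
t: 5.8
tool_pos: [0.4503, 0.0307, 0.3276]
tool_rot: [-0.314, -3.124, 0.003]
contact_force: [-0.7, -0.2, -1.7]
opening: 0.0511
```

Call:
move_arm(deltas=[-0.5,0,0,0,0,-0.5,0,0,0,0,-0.5,0,0,0,0])

```text
t: 6.1
tool_pos: [0.4503, 0.03, 0.3274]
tool_rot: [-0.315, -3.124, 0.004]
contact_force: [0.1, -0.3, -1.9]
opening: 0.0505
```

Run:
```python
from h import *
u=np.array([-np.cos(np.radians(11.6)),np.sin(np.radians(11.6))]);root=np.array([.637,-.009])
p=root+u*.19
delta([*p,.254],np.radians(90-11.6))
pics(3)
a=cv2.imread("pics/top3.png");b=cv2.imread("pics/scene3.png")
cv2.imwrite("pics/c5.png",np.hstack([crop(a,200,130,100,130,4),crop(b,200,140,100,130,4)]))
```

```text
grasp [0.4503 0.03   0.3214] yaw 78.5 delta [-0.0008 -0.0005  0.0674] turn 0.07 z [-0.0024 -0.0023 -1.    ] t 6.1 q6 [-0.0972 -0.4093  1.9011 -0.0025  1.6521 -1.467 ] F [ 0.1346 -0.2723 -1.8827] open 0.0505
```

View pics/c5.png

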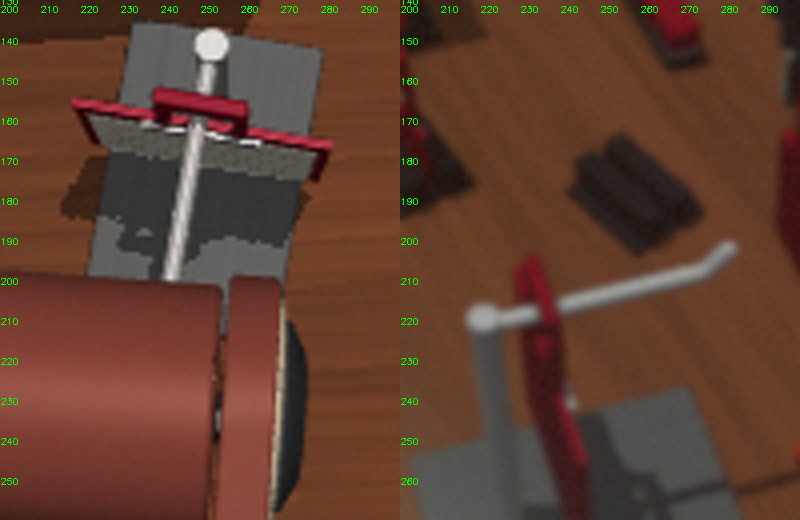

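The medium stand is empty at (255,193) in the scene view, and the hook is clear with its tip at (281,201). I'll lower to threading height and check the eye against the tip.

Call:
move_arm(deltas=[-0.5,0,0,0.01,0,-0.5,0,0,0.03,0,-0.5,-0.001,0,0.05,0,-0.5,-0.001,0,0.063,0,-0.5,-0.001,0,0.067,0,-0.5,-0.001,0,0.067,0,-0.5,-0.001,0,0.067,0])

```text
t: 6.9
tool_pos: [0.4516, 0.0296, 0.2615]
tool_rot: [-0.316, -3.125, 0.004]
contact_force: [-0.3, 1.2, -1.5]
opening: 0.051
```

Run:
```python
from h import *
u=np.array([-np.cos(np.radians(11.6)),np.sin(np.radians(11.6))]);root=np.array([.637,-.009])
p=root+u*.062
delta([*p,.254],np.radians(90-11.6))
pics(4)
b=cv2.imread("pics/scene4.png")
cv2.imwrite("pics/c6.png",crop(b,210,130,120,100,5))
```

```text
grasp [0.4516 0.0296 0.2555] yaw 78.4 delta [-0.1274 -0.0006  0.0014] turn 0.05 z [-0.0008 -0.0023 -1.    ] t 6.9 q6 [-0.098  -0.3831  1.9898 -0.0024  1.5355 -1.4671] F [-0.3245  1.229  -1.473 ] open 0.051
```

View pics/c6.png

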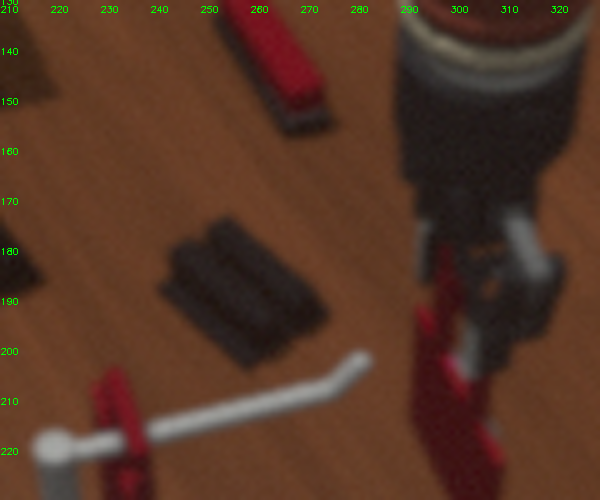

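The board hangs in the grip in front of the tip. Its far shoulder is at (293,192), near shoulder at (308,222), and the hook tip is at (281,201). I'll check the height against projected corners.

```bash
cat >> h.py <<'E'
def proj(n,P):
    p=camera_params(n);E=np.linalg.inv(p["extrinsics"]);c=E[:3,:3]@P+E[:3,3];c[1:]*=-1
    v=p["camera_matrix"]@c;return v[:2]/v[2]
E
python3 - <<'E'
from h import *
g=np.array([.4516,.0296,.2555+.0027]);y=np.array([np.cos(np.radians(78.4)),np.sin(np.radians(78.4)),0]);z=np.array([0,0,1])
for s,h in ((-.052,-.059),(.052,-.059),(-.018,-.059),(.018,-.059),(-.026,.009)): print(s,h,proj("scene",g+s*y+h*z))
u=np.array([-np.cos(np.radians(11.6)),np.sin(np.radians(11.6)),0]);r=np.array([.637,-.009,.215])
print(proj("scene",r+u*.141+[0,0,.014]),proj("scene",r+u*.125),proj("scene",r))
E
```

```text
-0.052 -0.059 [292.5744 189.875 ]
0.052 -0.059 [308.5617 222.3304]
-0.018 -0.059 [297.5641 200.0044]
0.018 -0.059 [303.0925 211.2275]
-0.026 0.009 [298.1331 177.9899]
[281.1718 202.0165] [274.3986 207.5753] [221.5552 220.7219]
```

The projections match within 2 px, so I'll thread it onto the hook.

Call:
move_arm(deltas=[-0.5,-0.007,0,0,0,-0.5,-0.02,0,0,0,-0.5,-0.036,0,0,0,-0.5,-0.053,0,0,0,-0.5,-0.07,-0.0005,0,0,-0.5,-0.087,-0.0005,0,0,-0.5,-0.103,-0.0005,0,0,-0.5,-0.117,-0.0005,0,0,-0.5,-0.125,-0.0005,0,0,-0.5,-0.127,-0.0005,0,0])

```text
t: 8.0
tool_pos: [0.577, 0.0034, 0.262]
tool_rot: [0.316, 3.125, -0.004]
contact_force: [-0.2, -0.0, -0.8]
opening: 0.051
```

Run:
```python
from h import *
u=np.array([-np.cos(np.radians(11.6)),np.sin(np.radians(11.6))]);root=np.array([.637,-.009])
p=root+u*.062
delta([*p,.229],np.radians(90-11.6))
```

```text
grasp [0.577  0.0034 0.256 ] yaw 78.4 delta [ 0.0007 -0.      0.027 ] turn 0.05 z [ 0.0001 -0.0025 -1.    ] t 8.0 q6 [-0.1219 -0.0644  1.72   -0.0024  1.4856 -1.4909] F [-0.1845 -0.0263 -0.8114] open 0.051
```

Call:
move_arm(deltas=[-0.5,0,0,0.006,0,-0.5,0,0,0.013,0,-0.5,0,0,0.02,0,-0.5,0,0,0.025,0,-0.5,0,0,0.027,0,-0.5,0,0,0.027,0,-0.5,0,0,0.027,0])

```text
t: 8.7
tool_pos: [0.5771, 0.0034, 0.2353]
tool_rot: [0.316, 3.125, -0.004]
contact_force: [-0.4, 0.0, -2.7]
opening: 0.0509
```

Run:
```python
from h import *
delta([.577,.0034,.229],np.radians(90-11.6))
pics(5)
b=cv2.imread("pics/scene5.png")
cv2.imwrite("pics/c7.png",crop(b,210,150,100,100,5))
```

```text
grasp [0.5771 0.0034 0.2293] yaw 78.4 delta [ 0.0001 -0.      0.0003] turn 0.05 z [ 0.0006 -0.0025 -1.    ] t 8.7 q6 [-0.122  -0.0473  1.7484 -0.0024  1.4396 -1.4909] F [-0.3732  0.0464 -2.7257] open 0.0509
```

View pics/c7.png

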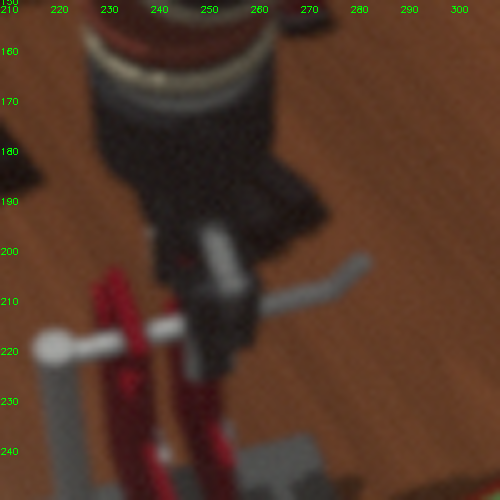

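The medium board is on the hook in front of the large one, with the arm passing through its eye near (247,216). I'll lower the last 2–3 mm and open gently.

Call:
move_arm(deltas=[-0.5,0,0,0.0015,0,-0.5,0,0,0.0025,0,-0.5,0,0,0.0025,0,0.22,0,0,0.0025,0,0.26,0,0,0.0025,0,0.32,0,0,0.0025,0,0.4,0,0,0.0025,0,0.5,0,0,0.0025,0,0.6,0,0,0.0025,0,0.6,0,0,0.0025,0], force=20)

```text
t: 9.8
tool_pos: [0.5773, 0.0033, 0.2331]
tool_rot: [0.316, 3.124, -0.004]
contact_force: [-0.5, 0.4, -0.2]
opening: 0.0681
```

Run:
```python
from h import *
delta([.577,.0034,.33],np.radians(90-11.6))
```

```text
grasp [0.5773 0.0033 0.2271] yaw 78.4 delta [ 0.0001 -0.0002 -0.1029] turn 0.05 z [ 0.0011 -0.0026 -1.    ] t 9.8 q6 [-0.122  -0.0456  1.7505 -0.0024  1.4353 -1.4909] F [-0.5361  0.4142 -0.1627] open 0.0681
```

Call:
move_arm(deltas=[0.8,0,0,0,0,1,0,0,0,0,1,0,0,-0.006,0,1,0,0,-0.018,0,1,0,0,-0.034,0,1,0,0,-0.052,0,1,0,0,-0.072,0,1,0,0,-0.09,0,1,0,0,-0.103,0,1,0,0,-0.11,0])

```text
t: 10.8
tool_pos: [0.5776, 0.0036, 0.3456]
tool_rot: [0.316, 3.121, -0.004]
contact_force: [-0.1, -0.2, -0.2]
opening: 0.0851
```

Run:
```python
from h import *
delta([.568,-.342,.22],np.radians(95))
delta([.568,-.342,.33],np.radians(95))
pics(6)
a=cv2.imread("pics/top6.png");b=cv2.imread("pics/scene6.png")
cv2.imwrite("pics/c8.png",np.hstack([crop(a,310,120,100,120,4),crop(b,200,150,100,120,4)]))
```

```text
grasp [0.5776 0.0036 0.3396] yaw 78.4 delta [-0.0592 -0.3403  0.1206] turn -16.55 z [ 0.0041 -0.0029 -1.    ] t 10.8 q6 [-0.1216 -0.0996  1.6156 -0.0024  1.6212 -1.4908] F [-0.1088 -0.1644 -0.2168] open 0.0851
grasp [0.5776 0.0036 0.3396] yaw 78.4 delta [-0.0597 -0.3405  0.0106] turn -16.55 z [ 0.0041 -0.0029 -1.    ] t 10.8 q6 [-0.1216 -0.0996  1.6156 -0.0024  1.6212 -1.4908] F [-0.1088 -0.1644 -0.2168] open 0.0851
```

View pics/c8.png

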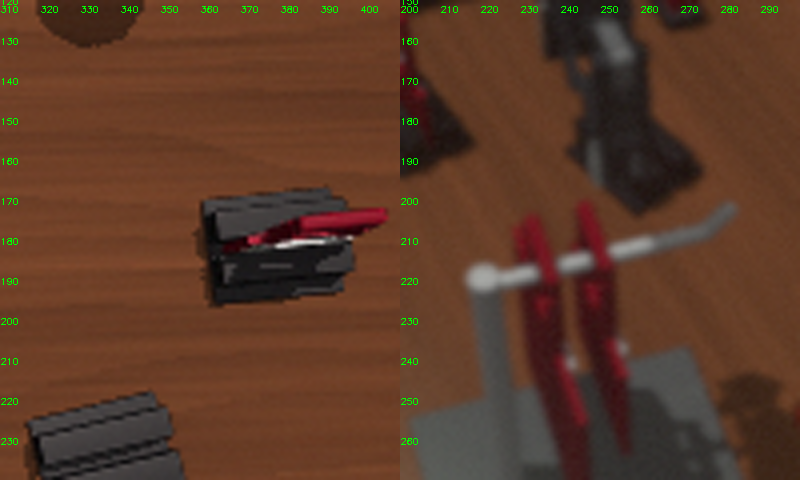

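The medium board hangs straight and released in front of the large one, with its bar at (245,205) against (232,208) in the scene view. The small board is unmoved, its bar running from about (384,177) to (406,173) in the top view. I'll go to it next.

Call:
move_arm(deltas=[1,-0.002,-0.012,0,0,1,-0.008,-0.045,0,-2,1,-0.015,-0.085,0,-4,1,-0.022,-0.127,0.005,-6,1,-0.03,-0.17,0.01,-8,1,-0.037,-0.212,0.02,-10,1,-0.045,-0.255,0.04,-12,1,-0.052,-0.295,0.06,-14,1,-0.057,-0.325,0.08,-16,1,-0.059,-0.34,0.1,-16.5])

```text
t: 11.9
tool_pos: [0.5658, -0.3448, 0.2428]
tool_rot: [-0.132, 3.138, -0.003]
contact_force: [-0.0, 0.9, -0.4]
opening: 0.0858
```

Run:
```python
from h import *
delta([.568,-.342,.15],np.radians(95.5))
delta([.568,-.342,.124],np.radians(95.5))
```

```text
grasp [ 0.5658 -0.3448  0.2368] yaw 94.8 delta [-0.0023  0.0028  0.0868] turn -0.68 z [ 0.0007 -0.002  -1.    ] t 11.9 q6 [-0.6591  0.147   1.5346 -0.0011  1.4582 -2.3139] F [-0.0001  0.9387 -0.3654] open 0.0858
grasp [ 0.5658 -0.3448  0.2368] yaw 94.8 delta [-0.0023  0.0029  0.1128] turn -0.68 z [ 0.0007 -0.002  -1.    ] t 11.9 q6 [-0.6591  0.147   1.5346 -0.0011  1.4582 -2.3139] F [-0.0001  0.9387 -0.3654] open 0.0858
```

Call:
move_arm(deltas=[1,-0.002,0.003,0.015,-0.7,1,-0.002,0.003,0.035,-0.7,1,-0.002,0.003,0.055,-0.7,1,-0.002,0.003,0.07,-0.7,1,-0.002,0.003,0.08,-0.7,1,-0.002,0.003,0.086,-0.7,1,-0.002,0.003,0.086,-0.7])

```text
t: 12.6
tool_pos: [0.5674, -0.3414, 0.156]
tool_rot: [0.152, -3.138, 0.002]
contact_force: [-0.3, 0.7, -0.2]
opening: 0.0851
```

Run:
```python
from h import *
delta([.568,-.342,.124],np.radians(95.5))
pics(7)
b=cv2.imread("pics/scene7.png")
cv2.imwrite("pics/c9.png",crop(b,160,110,100,100,5))
```

```text
grasp [ 0.5674 -0.3414  0.15  ] yaw 95.5 delta [-0.0005 -0.0006  0.026 ] turn 0.04 z [-0.0002 -0.0013 -1.    ] t 12.6 q6 [-0.6535  0.2147  1.6069 -0.0012  1.3194 -2.3207] F [-0.2556  0.6679 -0.2225] open 0.0851
```

View pics/c9.png

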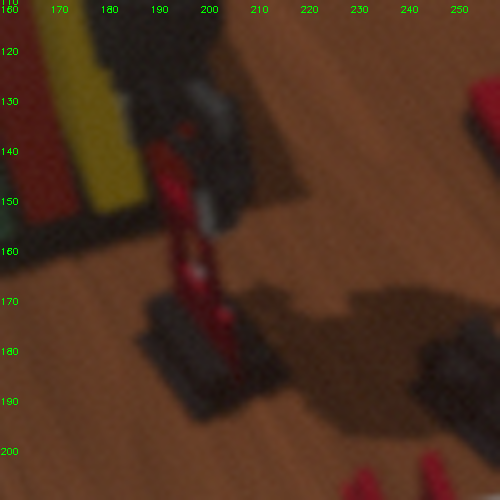

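The fingers straddle the small bar, which is at about (190–199, 143–152). I'll descend the rest and grip.

Call:
move_arm(deltas=[1,0,0,0.013,0,1,0,0,0.024,0,1,0,0,0.026,0,0.2,0,0,0.026,0,0.1,0,0,0.026,0,-0.2,0,0,0.026,0,-0.5,0,0,0.026,0,-0.5,0,0,0.026,0,-0.5,0,0,0.026,0], force=40)

```text
t: 13.6
tool_pos: [0.5684, -0.3423, 0.1323]
tool_rot: [-0.151, 3.135, -0.006]
contact_force: [-0.4, 1.3, 1.7]
opening: 0.0512
```

Run:
```python
from h import *
delta([.568,-.342,.32],np.radians(95.5))
```

```text
grasp [ 0.5684 -0.3423  0.1263] yaw 95.5 delta [-0.0001 -0.0004 -0.1937] turn 0.03 z [ 0.0027 -0.0035 -1.    ] t 13.6 q6 [-0.6537  0.239   1.6207 -0.0012  1.2776 -2.3206] F [-0.3998  1.2734  1.6913] open 0.0512
```

Call:
move_arm(deltas=[-0.5,0,0,-0.007,0,-0.5,0,0,-0.02,0,-0.5,0,0,-0.038,0,-0.5,0,0,-0.06,0,-0.5,0,0,-0.085,0,-0.5,0,0,-0.112,0,-0.5,0,0,-0.138,0,-0.5,0,0,-0.163,0,-0.5,0,0,-0.183,0,-0.5,0,0,-0.194,0], force=60)

```text
t: 14.6
tool_pos: [0.5685, -0.342, 0.331]
tool_rot: [-0.151, 3.131, -0.011]
contact_force: [0.8, -0.0, 0.3]
opening: 0.0508
```

Run:
```python
from h import *
u=np.array([-np.cos(np.radians(11.6)),np.sin(np.radians(11.6))]);root=np.array([.637,-.009])
p=root+u*.19
print(p);delta([*p,.32],np.radians(90-11.6))
```

```text
[0.4509 0.0292]
grasp [ 0.5685 -0.342   0.325 ] yaw 95.5 delta [0.0813 0.3808 0.0016] turn 17.13 z [ 0.0071 -0.0069 -1.    ] t 14.6 q6 [-0.6533  0.1038  1.4357 -0.0011  1.5922 -2.3207] F [ 0.8105 -0.0075  0.3166] open 0.0508
```

Run:
```python
from h import *
delta([.43,-.15,.325],np.radians(85))
```

```text
grasp [ 0.5685 -0.342   0.325 ] yaw 95.5 delta [ 0.1193  0.2045 -0.0023] turn 10.53 z [ 0.0071 -0.0069 -1.    ] t 14.6 q6 [-0.6533  0.1038  1.4357 -0.0011  1.5922 -2.3207] F [ 0.8105 -0.0075  0.3166] open 0.0508
```

Call:
move_arm(deltas=[-0.5,0.004,0.007,0,0,-0.5,0.015,0.026,0,1,-0.5,0.03,0.052,0,2.5,-0.5,0.047,0.08,0,4,-0.5,0.063,0.108,-0.001,5.5,-0.5,0.08,0.137,-0.001,7,-0.5,0.096,0.164,-0.002,8.5,-0.5,0.109,0.187,-0.002,9.5,-0.5,0.117,0.2,-0.002,10.5,-0.5,0.119,0.2045,-0.002,10.5])

```text
t: 15.6
tool_pos: [0.4291, -0.1485, 0.3299]
tool_rot: [0.134, 3.132, -0.01]
contact_force: [0.1, -0.2, -0.5]
opening: 0.0506
```

Run:
```python
from h import *
delta([.4509,.0292,.32],np.radians(90-11.6))
```

```text
grasp [ 0.4291 -0.1485  0.3239] yaw 85.1 delta [-0.0065  0.179   0.0029] turn 6.7 z [ 0.0066 -0.0065 -1.    ] t 15.6 q6 [-0.4959 -0.4099  1.8974 -0.0026  1.6452 -1.9813] F [ 0.0508 -0.2313 -0.5191] open 0.0506
```

Call:
move_arm(deltas=[-0.5,0,0.006,0,0,-0.5,-0.001,0.022,0,1,-0.5,-0.002,0.045,0,2,-0.5,-0.003,0.07,0,3,-0.5,-0.004,0.096,0,4,-0.5,-0.005,0.122,0,5,-0.5,-0.006,0.147,0,6,-0.5,-0.0065,0.166,0,6.7,-0.5,-0.0065,0.176,0,6.7,-0.5,-0.0065,0.179,0,6.7])

```text
t: 16.6
tool_pos: [0.451, 0.0299, 0.3285]
tool_rot: [0.314, 3.119, -0.009]
contact_force: [0.7, -0.6, -0.7]
opening: 0.0506
```

Run:
```python
from h import *
delta([.4509,.0292,.257],np.radians(90-11.6))
```

```text
grasp [0.451  0.0299 0.3225] yaw 78.5 delta [ 0.0005 -0.0003  0.0655] turn 0.09 z [ 0.0057 -0.0066 -1.    ] t 16.6 q6 [-0.0953 -0.413   1.902  -0.006   1.6463 -1.4657] F [ 0.7405 -0.6318 -0.7029] open 0.0506
```

Call:
move_arm(deltas=[-0.5,0,0,0.01,0,-0.5,0,0,0.03,0,-0.5,0,0,0.048,0,-0.5,0,0,0.06,0,-0.5,0,0,0.066,0,-0.5,0,0,0.066,0,-0.5,0,0,0.066,0])

```text
t: 17.3
tool_pos: [0.4518, 0.0292, 0.2632]
tool_rot: [0.315, 3.118, -0.009]
contact_force: [0.3, -0.3, -1.0]
opening: 0.0511
```

Run:
```python
from h import *
u=np.array([-np.cos(np.radians(11.6)),np.sin(np.radians(11.6))]);root=np.array([.637,-.009])
delta([*(root+u*.093),.257],np.radians(90-11.6))
pics(8)
im=cv2.imread("pics/scene8.png").astype(int);B,G,Rr=im[...,0],im[...,1],im[...,2]
m=((Rr>60)&(G<40)&(B>G)&(B<90)).astype(np.uint8);m[:,:287]=0;m[:,320:]=0;m[:165]=0
for k in cv2.findContours(m,0,2)[0]:
    if cv2.contourArea(k)>15: print(cv2.contourArea(k),cv2.approxPolyDP(k,1.2,True)[:,0].tolist())
o=get_obs();g=o["tool_pos"]+[0,0,-.006+.0007];y=np.array([np.cos(np.radians(78.4)),np.sin(np.radians(78.4)),0]);z=np.array([0,0,1])
for s,h in ((-.038,-.059),(.038,-.059),(.038,-.119),(-.038,-.119),(-.026,.009)): print(s,h,proj("scene",g+s*y+h*z))
```

```text
grasp [0.4518 0.0292 0.2572] yaw 78.5 delta [-0.0961 -0.0003  0.001 ] turn 0.07 z [ 0.0068 -0.0067 -1.    ] t 17.3 q6 [-0.0967 -0.3888  1.9911 -0.006   1.5319 -1.466 ] F [ 0.2999 -0.2976 -1.0147] open 0.0511
22.5 [[304, 213], [301, 215], [302, 220], [300, 222], [304, 221]]
55.0 [[296, 199], [295, 209], [298, 213], [297, 216], [299, 219], [297, 216], [299, 215], [298, 211], [303, 210], [303, 206], [301, 207], [298, 204], [298, 199]]
23.0 [[298, 180], [297, 186], [301, 189], [301, 184]]
-0.038 -0.059 [294.4251 193.9215]
0.038 -0.059 [306.0932 217.6232]
0.038 -0.119 [304.1793 233.    ]
-0.038 -0.119 [293.1121 209.6239]
-0.026 0.009 [297.9444 177.9137]
```

Grip height and mask agree with the projection, so I'll thread the small board.

Call:
move_arm(deltas=[-0.5,-0.005,0,0,0,-0.5,-0.015,0,0,0,-0.5,-0.028,0,0,0,-0.5,-0.041,0,0,0,-0.5,-0.054,0,0,0,-0.5,-0.067,0,0,0,-0.5,-0.08,0,0,0,-0.5,-0.09,0,0,0,-0.5,-0.095,0,0,0,-0.5,-0.096,0,0,0])

```text
t: 18.4
tool_pos: [0.5466, 0.01, 0.2644]
tool_rot: [0.315, 3.118, -0.009]
contact_force: [-0.4, -0.4, -0.3]
opening: 0.051
```

Run:
```python
from h import *
u=np.array([-np.cos(np.radians(11.6)),np.sin(np.radians(11.6))]);root=np.array([.637,-.009])
delta([*(root+u*.093),.229],np.radians(90-11.6))
```

```text
grasp [0.5466 0.01   0.2584] yaw 78.5 delta [ 0.0008 -0.0003  0.0294] turn 0.07 z [ 0.0073 -0.0068 -1.    ] t 18.4 q6 [-0.1151 -0.1442  1.7899 -0.0059  1.4879 -1.4843] F [-0.3649 -0.3694 -0.262 ] open 0.051
```

Call:
move_arm(deltas=[-0.5,0,0,0.006,0,-0.5,0,0,0.013,0,-0.5,0,0,0.02,0,-0.5,0,0,0.025,0,-0.5,0,0,0.028,0,-0.5,0,0,0.0295,0,-0.5,0,0,0.0295,0,-0.5,0,0,0.0295,0])

```text
t: 19.2
tool_pos: [0.5469, 0.0098, 0.2353]
tool_rot: [0.315, 3.117, -0.009]
contact_force: [-0.0, 0.2, -0.5]
opening: 0.0507
```

Call:
move_arm(deltas=[0.22,0,0,0,0,0.26,0,0,0,0,0.32,0,0,0,0,0.4,0,0,0,0,0.5,0,0,0,0,0.6,0,0,0,0,0.8,0,0,0,0,1,0,0,0,0,1,0,0,0,0], force=20)

```text
t: 20.1
tool_pos: [0.5469, 0.0098, 0.2352]
tool_rot: [0.315, 3.117, -0.009]
contact_force: [0.1, -0.4, 0.0]
opening: 0.0856
```

Call:
move_arm(deltas=[1,0,0,-0.006,0,1,0,0,-0.018,0,1,0,0,-0.034,0,1,0,0,-0.052,0,1,0,0,-0.072,0,1,0,0,-0.09,0,1,0,0,-0.105,0,1,0,0,-0.12,0,1,0,0,-0.135,0,1,0,0,-0.145,0])

```text
t: 21.1
tool_pos: [0.546, 0.0108, 0.3821]
tool_rot: [0.314, 3.116, -0.009]
contact_force: [0.2, 0.5, 0.3]
opening: 0.0854
```

Run:
```python
from h import *
delta([.5466,.01,.36],np.radians(78.4))
pics(9)
b=cv2.imread("pics/scene9.png")
cv2.imwrite("pics/c10.png",crop(b,200,150,120,110,5))
```

```text
grasp [0.546  0.0108 0.3761] yaw 78.5 delta [-0.0006 -0.0006  0.0161] turn 0.07 z [ 0.0093 -0.007  -0.9999] t 21.1 q6 [-0.1138 -0.1848  1.6333 -0.0059  1.6831 -1.4842] F [0.2233 0.4552 0.2968] open 0.0854
```

View pics/c10.png

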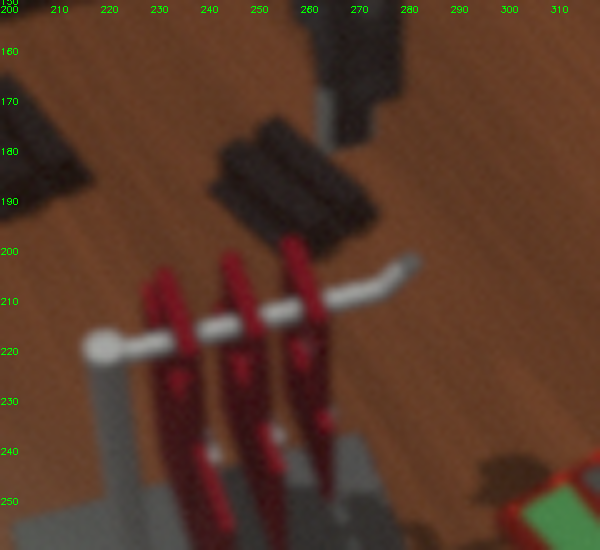

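All three boards hang on the arm in order, with bars at about (231,208), (245,205) and (257,202) in the scene view, straight, and the fingers clear above. I'll let them settle a second, check by frame difference that nothing moves, and then hand in.

Call:
move_arm(deltas=[1,0,0,-0.01,0,1,0,0,-0.01,0,1,0,0,-0.01,0,1,0,0,-0.01,0,1,0,0,-0.01,0,1,0,0,-0.01,0,1,0,0,-0.01,0,1,0,0,-0.01,0])

```text
t: 22.0
tool_pos: [0.5462, 0.0108, 0.3923]
tool_rot: [0.314, 3.114, -0.009]
contact_force: [-0.1, -0.4, -0.3]
opening: 0.0855
```

Run:
```python
from h import *
a=get_image("scene").astype(int);b=get_image("scene").astype(int)
old=cv2.imread("pics/scene9.png")[:,:,::-1].astype(int)
s=np.s_[195:270,220:275]
print(abs(a-b)[s].max(),abs(a-b)[s].mean(),abs(old-b)[s].max(),abs(old-b)[s].mean(),get_obs()["t"])
if abs(a-b)[s].mean()<3 and abs(old-b)[s].mean()<6: print(order.finish_job())
```

```text
12 1.5176565656565657 11 1.4766868686868686 22.1
the job is handed in; nothing more can be done
None
```

I hung the medium board and then the small one on the hook in front of the large one, each by its handle with its paper facing outward. The job was handed in at about 22 s, and it reports no verdict.

**Last checks:** The final picture shows three separate boards hanging straight on the level part of the arm, largest at the back. From the release positions, the medium and small boards are about 62 mm and 93 mm out; the large one should still be at about 28 mm. Frame differences over a second showed only image noise. The open gripper was about 15 cm above the hung bars, with no contact force. No check failed.

**Not measured:** I did not measure the final handle positions or tilt again, so those rest on the release poses and the picture. I also viewed 12 pictures, against the planned 8.

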